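# Set the spice mill to 6 and start it

## Robot

A 7-joint arm with a two-finger parallel gripper is mounted at the origin on a cart in front of the work surface, level with it; the furniture and walls round the work are solid. World frame = base frame: x ahead of the robot, y to its left, z up, the work surface at z = 0. Lengths are in m, angles in rad, forces in N, time in s.
With the tool pointing down it reaches from about 0.4 to 0.85 m from the base axis. Payload 4.5 kg.
Tool frame: the origin (TCP) lies at the very end of the fingers, on their centre line; the grasp point (between the pads) lies 19 mm behind it (hold_point_z is the distance from the TCP to the grasp point, in m); z points along the fingers, x is the direction in which the jaws open and shut, and the axes are right-handed (so a half turn about z gives the same grasp; the last joint's range is limited). The gripper opens to 85 mm and grips with 20 to 120 N. Pads are 22 mm wide; open, the fingers measure 114 mm over their backs; the gripper's body (76 mm by 85 mm) begins 54 mm behind the grasp point. The pads swing forward as they close: fully open they stand 13 mm farther back than shut.
Start: joints at [1.335, 0.689, -0.195, 1.565, 0.157, 0.902, -0.215], TCP at [0.167, -0.602, 0.231] pointing down, gripper open.
Joint ranges: [-3.01, 3.01], [-0.46, 2.08], [-1.47, 1.51], [0.13, 2.56], [-1, 4.14], [0.04, 2.09], [-2.66, 2.66]. Speed limits (rad/s): [2.57, 2.57, 3.14, 3.14, 3.14, 3.14, 3.14].

## Interface

Orientations are given as a unit quaternion [w, x, y, z].
In Python, from cell import state, snapshot, camera_params, job_done, hold_point_z gives the robot as it stands.
- The arm moves only by the tool move_arm, never from a script. Its argument "targets" is a list of rows, each a list of 5 numbers: the shift along the world's x, y, z in mm, then the turn about the world's z in degrees, then the finger opening in mm, from 0 to 85.4. In form: [[x, y, z, spin, claw], ...]. A call has 1 to 10 rows; each row is the pose to reach, as a shift and turn from the pose measured when the call began; what a row does not reach only later rows make up. A row lasts 1/12 s, in which the tool goes at most 41.7 mm and 7.16 degrees, less where a joint would pass 70% of its speed; a pose out of reach is approached as far as the arm can. A call with a gripper value outside its range is refused whole. The fingers move at their own pace and stop on an object; "force" is the grip in N (left out, the last holds). Time passes only in rows, so rows that repeat a pose let the fingers close. It gives the time, the measured TCP pose, the force and the opening at its end, in the units of the state.
- state(): the state, without advancing time (a new reading comes with each control period).
- snapshot(name): name is "scene" or "top" or "wrist"; returns the picture (384x512x3 uint8, red, green, blue); there is no depth.
- camera_params(name): a dict with "fx", "fy", "cx", "cy" (pixels), "k1" (the pictures are not rectified: a ray, as slopes to the right and down, at radius r is drawn at 1 + k1 r^2 times it, then the intrinsics apply), "R" (3x3) and "t" (3): a world point X has camera coordinates R X + t; the wrist camera has in their place "mount" (4x4, takes a point from camera to tool coordinates, whose origin is the TCP and whose axes are the tool frame's). Camera axes: x right, y down, z forward; pixel columns grow to the right and rows downward; lengths in m; the calibration is good to about 2 mm. A picture is of the moment at which its call begins: read the wrist's pose just before it. camera_params takes no time and is no camera call.
- job_done(): hands the job in, once; it reports no verdict.
The state is a dict: "clock": time; "joints": joint angles; "joint_vel": joint speeds; "joint_torque": joint torques, N m; "eef_pos": TCP position; "eef_rot": TCP orientation; "wrist_force": force on the tool from outside, world axes, zero at the start; "ft_torque": the same for the moment, N m; "gripper_width": finger opening in m.
Only numpy, scipy, OpenCV 4.12 (cv2) and the standard library are available. Lean on these libraries where they do the work, as an engineer would, in place of code of your own. Each camera call takes 0.05 s, during which the arm holds its last target.

## Task

Turn the black ribbed sleeve of the spice mill until its scale is clicked in with the number 6 at the red index mark, and let go of it. Only then press the mill's green start key fully down and release it, leaving the sleeve at 6 and the things standing around undisturbed.

Things in the scene. Friction and masses are not known exactly. Their poses are not given: they have to be found in the camera images.
- mill: Spice mill that cannot be moved: grey low body 210 x 130 mm, its top 59 mm above the table, with a round aluminium head at the back and a black catch drawer on its front (drawer does not move). Origin on the table under the middle of the body; x points to the back (away from the front and its drawer), y to the mill's left, z up. The mill's yaw varies.
- sleeve_grip (a point): Point on the upright axis of the sleeve, 109 mm above the table, 45 mm behind the mill's origin. The sleeve is a black ribbed cylinder, 46 mm diameter, from 85 to 127 mm above the table, free all round. Below it and turning with it is a flat white scale disc, 106 mm diameter, top at 85 mm, with black numbers 1 to 9, 30 degrees apart, rising counter-clockwise seen from above.
- mill_sleeve (a joint): Angle of the sleeve in rad: 0 when number 1 is at the index, growing as the sleeve is turned clockwise seen from above, 0.5236 (30 degrees) a number: number n is at (n - 1) x 0.5236, so 6 is at 2.618. It stops just beyond 1 and 9. It clicks at each number: a sprung ball pulls it to the nearest one when let go; about 0.1 N m (some 5 N at the rim) takes it over a click. It starts between 1 and 4.
- index_mark (a point): Point of the fixed red wedge on the aluminium step in front of the scale disc, 58 mm before the sleeve's axis, 84 mm above the table: the number next to this point is the one set.
- mill_start_top (a point): Middle of the top of the green round start key (26 mm diameter) on top of the body's front part, 113 mm before the sleeve's axis, 81 mm above the table; it moves with the key.
- mill_start (a joint): Travel of the start key in m: 0 at rest, 0.006 fully down; pressed straight down against a spring, about 5 N at the end; springs back when released.
- tub: White lidded tub, 73 mm diameter, 64 mm tall, to the left: bystander. Origin at the centre of its underside.
- shaker: Steel flour shaker, 72 mm diameter, 88 mm tall, to the right of the mill: bystander. Origin at the centre of its underside.
- brush: Wooden pastry brush, 203 x 43 x 14 mm, lying to the left, beyond the tub: bystander. Origin at the centre of its underside, x along it.

How it is judged:
By the outcome, as a careful person would: the job done as asked, in the order asked, and still so for the second after the job is handed in, with the robot touching nothing.
It also fails if it takes over 51 s, if anything falls off the work surface, if the arm or the gripper's body presses on something with over 40 N, if the wrist force passes 120 N, or if a joint passes its speed limit or range.

## Working session

There is one attempt and no reset: what is moved stays moved. The work goes in short steps, Python scripts to look and compute and a tool call to move; the robot and the scene stay as the last step left them, time stands still between calls to the robot, and variables do not carry over. Pictures are saved under pics/ and viewed, and the job is handed in when it is done.

Besides the shell and the picture viewer there is one more tool, called after "Call:" by a JSON object that holds its "method" and its "body", one argument or row to a line. move_arm: Moves the arm, as the interface text tells. Its arguments: {"type":"object","properties":{"targets":{"type":"array","items":{"type":"array","items":{"type":"number"}}},"force":{"type":"number"}},"required":["targets"]}

```bash
mkdir -p pics; ls; python3 - <<'E'
from cell import *
import cv2
s=state();print(s)
print(hold_point_z if not callable(hold_point_z) else hold_point_z())
for n in("scene","top","wrist"):
    im=snapshot(n);cv2.imwrite(f"pics/{n}0.png",im[:,:,::-1]);print(n,camera_params(n))
E
```

```text
pics
{'clock': 0.0, 'joints': array([ 1.33478184,  0.68999319, -0.19452929,  1.56639204,  0.15729676,
        0.90249829, -0.21504387]), 'joint_vel': array([ 0.00218763, -0.00141167,  0.00094861,  0.00133157, -0.00018619,
       -0.00112674, -0.00094931]), 'joint_torque': array([ 1.78052524e-04, -5.39610457e+01, -1.26660626e+00, -1.58544159e+01,
        9.11993760e-03,  9.51425463e-03,  2.50317100e-05]), 'eef_pos': array([ 0.16637372, -0.6017478 ,  0.23046591]), 'eef_rot': array([-5.22939487e-04,  7.95833553e-01, -6.05514703e-01, -7.91925125e-04]), 'wrist_force': array([-0.47415462,  0.10056384,  0.11307661]), 'ft_torque': array([ 0.00537011,  0.03636907, -0.00914953]), 'gripper_width': 0.08540134754554338}
0.0187
scene {'fx': 479.03860133500467, 'fy': 479.03860133500467, 'cx': 257.6476344684406, 'cy': 196.19852851798638, 'k1': -0.022004377500261667, 'R': array([[-0.74078789, -0.67125659,  0.02545385],
       [-0.29334975,  0.28918288, -0.91121852],
       [ 0.60430062, -0.68248652, -0.41113613]]), 't': array([0.34210786, 0.25121989, 0.91985954])}
top {'fx': 446.1296142585561, 'fy': 446.1296142585561, 'cx': 255.42890079669036, 'cy': 182.79721557467536, 'k1': -0.12144770320467194, 'R': array([[-0.01362905, -0.99964872,  0.02273056],
       [-0.9961346 ,  0.01160128, -0.08707048],
       [ 0.08677619, -0.02382938, -0.9959428 ]]), 't': array([-0.02662829,  0.5336428 ,  1.19076545])}
wrist {'fx': 308.71261685989407, 'fy': 308.71261685989407, 'cx': 253.34854015940098, 'cy': 183.94235746012887, 'k1': -0.028974336900316932, 'mount': array([[ 9.99997858e-01,  9.14374373e-04, -1.85662590e-03,
        -8.60458328e-04],
       [-2.67648930e-04,  9.46709413e-01,  3.22088833e-01,
        -8.14109017e-02],
       [ 2.05219499e-03, -3.22087646e-01,  9.46707630e-01,
        -1.42263564e-01],
       [ 0.00000000e+00,  0.00000000e+00,  0.00000000e+00,
         1.00000000e+00]])}
```

View pics/scene0.png

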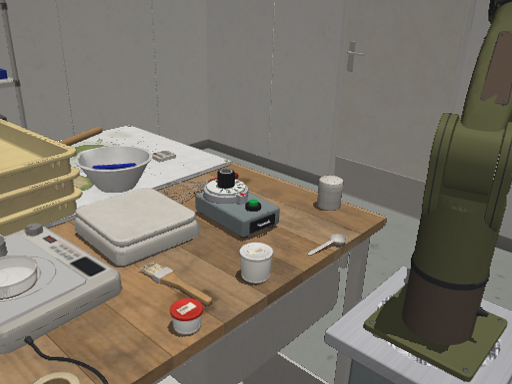

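View pics/top0.png

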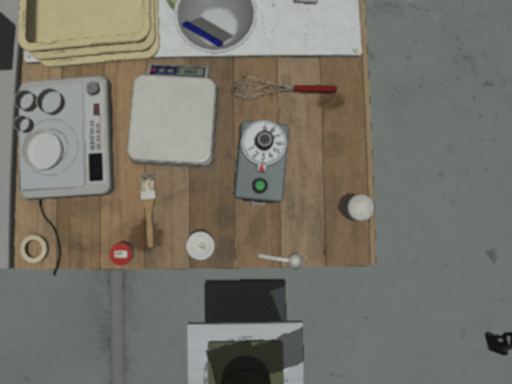

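The top view shows the mill with the sleeve near (264,142), the red index near (262,168) and the green key near (260,186). I'll measure these by colour.

```bash
cat > h.py <<'E'
import numpy as np,cv2
from cell import *
from scipy.spatial.transform import Rotation as Ro
def cam(n,s=None):
    p=camera_params(n);K=np.array([[p['fx'],0,p['cx']],[0,p['fy'],p['cy']],[0,0,1.]]);D=np.array([p['k1'],0,0,0.])
    if n!='wrist': return K,D,np.array(p['R']),np.array(p['t'])
    q=s['eef_rot'];T=np.eye(4);T[:3,:3]=Ro.from_quat([q[1],q[2],q[3],q[0]]).as_matrix();T[:3,3]=s['eef_pos']
    C=np.linalg.inv(T@p['mount']);return K,D,C[:3,:3],C[:3,3]
def ray(c,uv):
    K,D,R,t=c
    x=cv2.undistortPoints(np.array([[uv]],float),K,D)[0,0]
    return -R.T@t, R.T@np.array([x[0],x[1],1])
def onz(c,uv,z):
    o,d=ray(c,uv);return o+d*(z-o[2])/d[2]
def proj(c,X):
    K,D,R,t=c
    return cv2.projectPoints(np.array(X,float).reshape(-1,1,3),cv2.Rodrigues(R)[0],t,K,D)[0][:,0]
def blobs(im,kind,roi=None,amin=5):
    h=cv2.cvtColor(im,cv2.COLOR_RGB2HSV);H,S,V=h[...,0],h[...,1],h[...,2]
    if kind=='green': m=(H>45)&(H<85)&(S>120)&(V>50)
    if kind=='red': m=((H<8)|(H>172))&(S>120)&(V>80)
    if kind=='black': m=(V<60)
    m=m.astype(np.uint8)
    if roi: 
        k=np.zeros_like(m);k[roi[1]:roi[3],roi[0]:roi[2]]=1;m*=k
    n,l,st,c=cv2.connectedComponentsWithStats(m)
    return [(c[i].round(1).tolist(),int(st[i,4])) for i in range(1,n) if st[i,4]>=amin]
E
python3 - <<'E'
from h import *
im=cv2.imread('pics/top0.png')[:,:,::-1].copy();c=cam('top')
roi=(230,110,300,215)
for k,z in(('green',.081),('red',.084),('black',.127)):
    for b,a in blobs(im,k,roi): print(k,b,a,onz(c,b,z).round(4))
im2=cv2.imread('pics/scene0.png')[:,:,::-1].copy();c2=cam('scene')
for k,z in(('green',.081),('red',.084),('black',.127)):
    for b,a in blobs(im2,k,(190,150,290,240)): print('s',k,b,a,onz(c2,b,z).round(4))
cv2.imwrite('pics/t0z.png',cv2.resize(cv2.imread('pics/top0.png')[105:215,220:310],None,fx=6,fy=6,interpolation=cv2.INTER_CUBIC))
for uv,z in(((200,244),.064),((360,207),.088)): print(onz(c,uv,z))
E
```

```text
green [259.7, 184.8] 67 [ 0.5229 -0.043   0.081 ]
red [261.3, 168.4] 12 [ 0.5653 -0.0477  0.084 ]
black [261.5, 145.6] 43 [ 0.6178 -0.0474  0.127 ]
black [258.9, 185.9] 67 [ 0.5164 -0.0394  0.127 ]
black [247.5, 199.1] 13 [ 0.4839 -0.0107  0.127 ]
black [258.9, 200.4] 16 [ 0.4803 -0.0389  0.127 ]
black [269.0, 201.1] 10 [ 0.4782 -0.064   0.127 ]
s green [252.6, 202.4] 61 [ 0.515  -0.0364  0.081 ]
s red [236.1, 174.4] 12 [ 0.6743 -0.1383  0.084 ]
s red [212.7, 178.9] 12 [ 0.6962 -0.0666  0.084 ]
s red [242.2, 193.6] 8 [ 0.5672 -0.0524  0.084 ]
s black [225.6, 179.8] 239 [ 0.5913 -0.015   0.127 ]
s black [252.5, 207.0] 89 [0.4322 0.055  0.127 ]
s black [261.7, 223.5] 279 [0.3633 0.1007 0.127 ]
s black [242.9, 236.7] 16 [0.3519 0.1703 0.127 ]
[0.37149986 0.11410228 0.064     ]
[ 0.46139695 -0.30260218  0.088     ]
```

View pics/t0z.png

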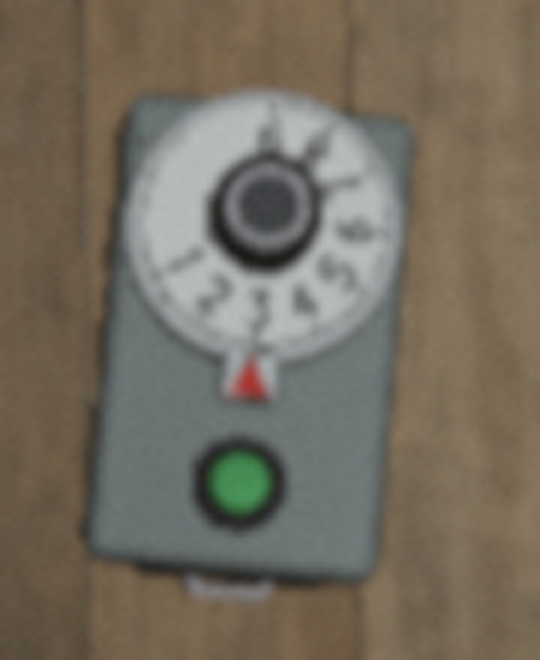

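Number 3 is at the index, so 6 needs a 90° clockwise turn. Next I work out the mill's axis.

```bash
python3 - <<'E'
from h import *
c=cam('top')
P=onz(c,(264.4,138.9),.127);G=onz(c,(259.7,185),.081);I=onz(c,(261.4,168.2),.084)
print(P,G,I,np.linalg.norm((P-G)[:2]),np.degrees(np.arctan2(*(P-G)[[1,0]])))
s=state();print((P-s['eef_pos'])*1000)
E
```

```text
[ 0.63480614 -0.05497572  0.127     ] [ 0.5224005  -0.04299368  0.081     ] [ 0.56583374 -0.04794012  0.084     ] 0.1130424667186194 -6.084549323508883
[ 468.36901516  546.93636898 -103.66719503]
```

Call:
{"method": "move_arm", "body": {
  "targets": [
    [26,30,3,6,85],
    [52,60,6,12,85],
    [78,90,10,18,85],
    [104,120,13,25,85],
    [130,150,16,31,85],
    [156,181,20,38,85],
    [182,211,20,44,85],
    [208,242,20,51,85],
    [234,273,20,57,85],
    [260,303,20,64,85]
  ]
}}

```text
clock: 0.98
eef_pos: [0.4272, -0.2972, 0.2507]
eef_rot: [0.0, 0.996, -0.089, -0.001]
wrist_force: [0.9, -1.1, -0.3]
gripper_width: 0.085
```

Call:
{"method": "move_arm", "body": {
  "targets": [
    [26,30,0,7,85],
    [52,60,0,14,85],
    [78,90,0,21,85],
    [104,120,0,28,85],
    [130,150,0,35,85],
    [156,181,0,42,85],
    [182,211,0,49,85],
    [208,242,0,55,85],
    [208,242,0,55,85],
    [208,242,0,55,85]
  ]
}}

```text
clock: 1.82
eef_pos: [0.6358, -0.0517, 0.2501]
eef_rot: [-0.001, 0.924, 0.383, -0.0]
wrist_force: [0.5, -0.6, -0.4]
gripper_width: 0.0851
```

```bash
python3 - <<'E'
from h import *
s=state();im=snapshot('wrist');cv2.imwrite('pics/w1.png',im[:,:,::-1]);
print(s['eef_pos'],s['eef_rot'],s['joints'],s['clock'])
c=cam('wrist',s);print(proj(c,[[.6348,-.055,.127],[.5224,-.043,.081]]))
for b in blobs(im,'green',None,50):print(b,onz(c,b[0],.081))
np.save('s1.npy',s,allow_pickle=True)
E
```

```text
[ 0.63581781 -0.0517446   0.25012448] [-7.12035906e-04  9.23840831e-01  3.82775977e-01 -4.03901414e-04] [ 0.38232426  0.7668898  -0.72658591  1.48378804  0.54215733  1.10013335
  0.33140085] 1.8167
[[250.74628528 180.33730706]
 [176.9576528   78.3470255 ]]
([176.2, 76.2], 585) [ 0.52059974 -0.0420269   0.081     ]
```

View pics/w1.png

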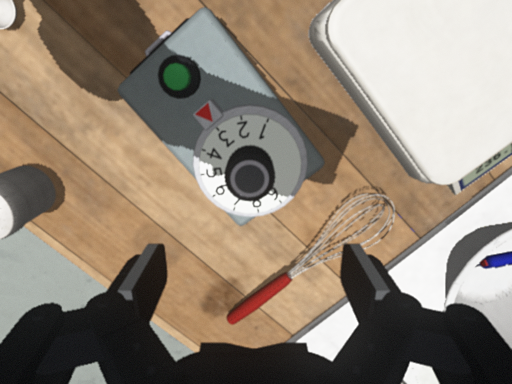

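The wrist view shows the sleeve top at (251,179), within about 1 px of the prediction. The index sits at 3 and the key is at (176,76). Descending around the sleeve.

Call:
{"method": "move_arm", "body": {
  "targets": [
    [-1,-3,-25,0,85],
    [-1,-3,-50,0,85],
    [-1,-3,-75,0,85],
    [-1,-3,-95,0,85],
    [-1,-3,-115,0,85],
    [-1,-3,-130,0,85],
    [-1,-3,-145,0,85],
    [-1,-3,-154,0,85],
    [-1,-3,-158,0,85],
    [-1,-3,-158,0,85]
  ]
}}

```text
clock: 2.7
eef_pos: [0.633, -0.0591, 0.0913]
eef_rot: [0.0, 0.925, 0.38, -0.002]
wrist_force: [0.3, -0.1, -0.4]
gripper_width: 0.085
```

Call:
{"method": "move_arm", "body": {
  "targets": [
    [0,0,0,0,60],
    [0,0,0,0,52],
    [0,0,0,0,48],
    [0,0,0,0,45],
    [0,0,0,0,42],
    [0,0,0,0,42],
    [0,0,0,0,40],
    [0,0,0,0,40]
  ],
  "force": 25
}}

```text
clock: 3.37
eef_pos: [0.6362, -0.0571, 0.0933]
eef_rot: [0.0, 0.925, 0.381, 0.001]
wrist_force: [4.0, 3.7, 4.3]
gripper_width: 0.0454
```

Call:
{"method": "move_arm", "body": {
  "targets": [
    [0,1,0,0,38],
    [0,2,0,0,38],
    [0,2,0,-6,38],
    [0,2,0,-12,38],
    [0,2,0,-18,38],
    [0,2,0,-24,38],
    [0,2,0,-30,38],
    [0,2,0,-36,38],
    [0,2,0,-42,38],
    [0,2,0,-45,38]
  ],
  "force": 40
}}

```text
clock: 4.2
eef_pos: [0.6347, -0.0576, 0.0935]
eef_rot: [0.003, 1.0, -0.005, -0.0]
wrist_force: [-1.6, -4.3, 4.7]
gripper_width: 0.0452
```

```bash
python3 - <<'E'
from h import *
s=state();im=snapshot('wrist');cv2.imwrite('pics/w2.png',im[:,:,::-1]);
q=s['eef_rot'];print(s['clock'],s['eef_pos'],2*np.degrees(np.arctan2(q[2],q[1])),s['wrist_force'],s['ft_torque'],s['gripper_width'],s['joints'])
E
```

```text
4.2 [ 0.63473543 -0.05763617  0.09347607] -0.6084021776853733 [-1.56379742 -4.27664196  4.69978716] [-0.60785988  0.22459876  0.09647917] 0.04519182988192944 [ 0.23489112  0.90473885 -0.41028289  1.62423894  0.50447859  0.72102378
 -0.43164401]
```

View pics/w2.png

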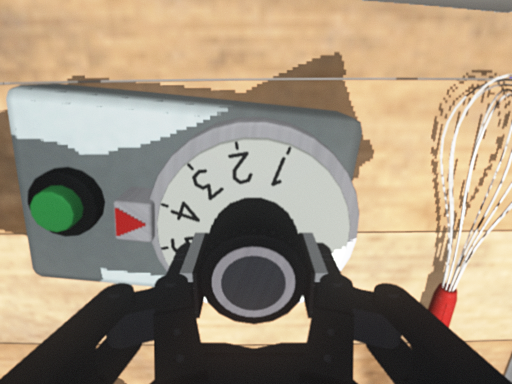

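The wrist view shows the scale at about 4.4–4.5 (the 4 just past the red wedge at (130,222)), so the sleeve is following the tool without slip. Turning the rest.

Call:
{"method": "move_arm", "body": {
  "targets": [
    [0,1,0,-6,38],
    [0,1,0,-12,38],
    [0,1,0,-18,38],
    [0,1,0,-24,38],
    [0,1,0,-30,38],
    [0,1,0,-36,38],
    [0,1,0,-42,38],
    [0,1,0,-44,38],
    [0,1,0,-44,38],
    [0,1,0,-44,38]
  ]
}}

```text
clock: 5.08
eef_pos: [0.6332, -0.0571, 0.0935]
eef_rot: [0.004, 0.925, -0.379, -0.003]
wrist_force: [-5.0, -1.9, 5.5]
gripper_width: 0.0449
```

```bash
python3 - <<'E'
from h import *
s=state();im=snapshot('wrist');cv2.imwrite('pics/w3.png',im[:,:,::-1]);
q=s['eef_rot'];print(s['clock'],s['eef_pos'],2*np.degrees(np.arctan2(q[2],q[1])),s['wrist_force'],s['ft_torque'],s['gripper_width'],s['joints'])
E
```

```text
5.0833 [ 0.63319536 -0.05713572  0.09346091] -44.54106789806282 [-5.02550396 -1.92647105  5.51864972] [-0.37640933  0.61513247 -0.03753105] 0.044866333594697036 [ 0.12782446  0.88398456 -0.20894998  1.62797133  0.27048906  0.66605929
 -0.99912864]
```

View pics/w3.png

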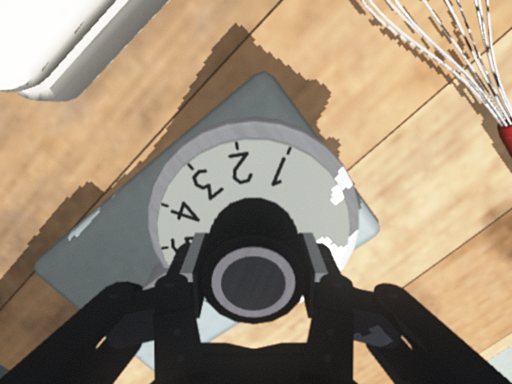

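The index is hidden by the gripper, but the scale hasn't moved relative to the tool, which has turned 89.5°. Releasing and rising to check.

Call:
{"method": "move_arm", "body": {
  "targets": [
    [0,0,0,0,55],
    [0,0,0,0,70],
    [0,0,0,0,85],
    [0,0,0,0,85],
    [0,0,0,0,85],
    [0,0,0,0,85],
    [0,0,15,0,85],
    [0,0,40,0,85],
    [0,0,75,0,85],
    [0,0,110,0,85]
  ]
}}

```text
clock: 5.97
eef_pos: [0.6324, -0.057, 0.2039]
eef_rot: [0.004, 0.925, -0.379, -0.004]
wrist_force: [0.8, 0.3, 0.3]
gripper_width: 0.0851
```

Call:
{"method": "move_arm", "body": {
  "targets": [
    [-15,0,20,6,60],
    [-30,0,30,12,40],
    [-50,0,30,18,20],
    [-70,0,30,24,0],
    [-90,0,30,30,0],
    [-110,0,30,36,0],
    [-110,0,30,42,0],
    [-110,0,30,45,0],
    [-110,0,30,45,0]
  ]
}}

```text
clock: 6.72
eef_pos: [0.5222, -0.0571, 0.2341]
eef_rot: [0.005, 1.0, 0.005, -0.002]
wrist_force: [1.1, 0.7, -0.2]
gripper_width: -0.0002
```

```bash
python3 - <<'E'
from h import *
s=state();im=snapshot('wrist');cv2.imwrite('pics/w4.png',im[:,:,::-1]);c=cam('wrist',s)
q=s['eef_rot'];print(s['clock'],s['eef_pos'],2*np.degrees(np.arctan2(q[2],q[1])),s['wrist_force'],s['gripper_width'])
t=snapshot('top');cv2.imwrite('pics/t4.png',t[:,:,::-1])
cv2.imwrite('pics/t4z.png',cv2.resize(t[105:215,220:310,::-1],None,fx=5,fy=5,interpolation=cv2.INTER_CUBIC))
for b in blobs(im,'green',None,50):print(b,onz(c,b[0],.081))
for b in blobs(im,'red',None,20):print(b,onz(c,b[0],.084))
E
```

```text
6.7167 [ 0.52221078 -0.05713541  0.2341098 ] 0.5580941446218775 [ 1.12796961  0.68884994 -0.16987161] -0.0001839447743109412
([254.1, 150.8], 527) [ 0.52032405 -0.04091705  0.081     ]
([298.2, 158.1], 134) [ 0.56325142 -0.04696233  0.084     ]
([456.2, 258.3], 1113) [ 0.74485243 -0.15835896  0.084     ]
```

View pics/w4.png

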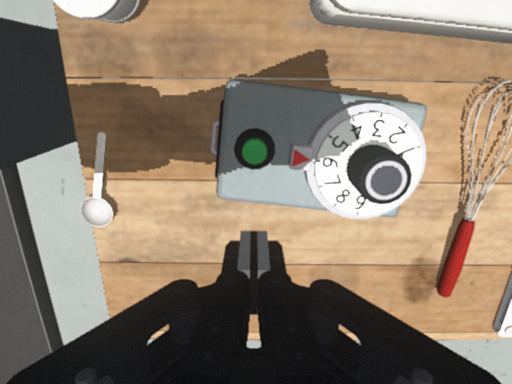

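View pics/t4z.png

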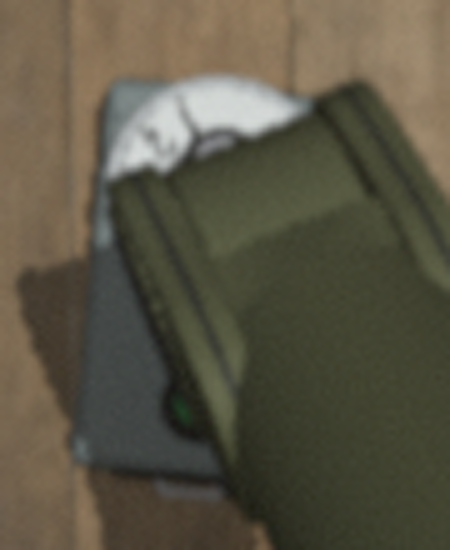

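The wrist view shows 6 at the red wedge at (300,158). The gripper is clear of the sleeve and closed. Going to the key now.

```bash
python3 - <<'E'
import cv2
cv2.imwrite('pics/w4z.png',cv2.resize(cv2.imread('pics/w4.png')[90:230,220:440],None,fx=3.5,fy=3.5,interpolation=cv2.INTER_CUBIC))
E
```

```text
(no output)
```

View pics/w4z.png

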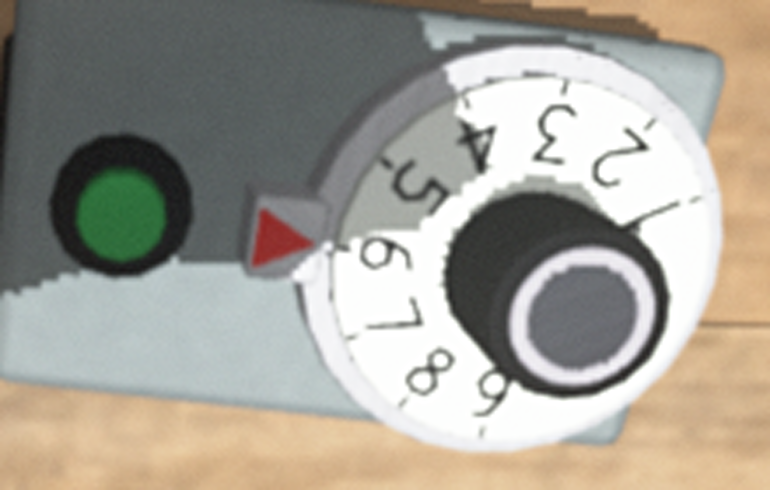

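Call:
{"method": "move_arm", "body": {
  "targets": [
    [0,8,-20,0,0],
    [-1,15,-45,0,0],
    [-1,15,-75,0,0],
    [-1,15,-100,0,0],
    [-1,15,-120,0,0],
    [-1,15,-135,0,0],
    [-1,15,-143,0,0],
    [-1,15,-146,0,0],
    [-1,15,-146,0,0],
    [-1,15,-146,0,0]
  ]
}}

```text
clock: 7.65
eef_pos: [0.5222, -0.042, 0.0886]
eef_rot: [0.005, 1.0, 0.003, -0.001]
wrist_force: [-0.4, 0.1, 0.5]
gripper_width: 0.0002
```

The tick of 6 lines up with the wedge tip. The TCP is above the key at z = 88.6 mm, so I press in small steps.

Call:
{"method": "move_arm", "body": {
  "targets": [
    [0,0,-4,0,0],
    [0,0,-7,0,0],
    [0,0,-9,0,0],
    [0,0,-11,0,0],
    [0,0,-12,0,0],
    [0,0,-13,0,0],
    [0,0,-13,0,0],
    [0,0,-13,0,0]
  ]
}}

```text
clock: 8.32
eef_pos: [0.5229, -0.042, 0.0759]
eef_rot: [0.005, 1.0, 0.003, -0.001]
wrist_force: [1.0, -1.1, 4.3]
gripper_width: 0.0002
```

Call:
{"method": "move_arm", "body": {
  "targets": [
    [0,0,-1,0,0],
    [0,0,-2,0,0],
    [0,0,-2,0,0],
    [0,0,-2,0,0]
  ]
}}

```text
clock: 8.65
eef_pos: [0.5229, -0.042, 0.0749]
eef_rot: [0.005, 1.0, 0.003, -0.0]
wrist_force: [-1.3, -0.9, 13.0]
gripper_width: -0.0001
```

Call:
{"method": "move_arm", "body": {
  "targets": [
    [0,0,-1,0,0],
    [0,0,-2,0,0],
    [0,0,-2,0,0]
  ]
}}

```text
clock: 8.9
eef_pos: [0.523, -0.042, 0.0748]
eef_rot: [0.006, 1.0, 0.003, 0.0]
wrist_force: [-2.6, 0.3, 22.3]
gripper_width: -0.0002
```

The force rose to 22 N with no further travel, so the key is on its stop. Releasing.

Call:
{"method": "move_arm", "body": {
  "targets": [
    [0,0,5,0,0],
    [0,0,15,0,0],
    [0,0,35,0,0],
    [0,0,65,0,0],
    [0,0,100,0,0],
    [0,0,135,0,0],
    [-10,-10,160,0,0],
    [-30,-15,160,0,0],
    [-30,-15,160,0,0],
    [-30,-15,160,0,0]
  ]
}}

```text
clock: 9.73
eef_pos: [0.4915, -0.0576, 0.2349]
eef_rot: [0.006, 1.0, 0.003, -0.0]
wrist_force: [-0.5, 0.9, -0.5]
gripper_width: -0.0003
```

```bash
python3 - <<'E'
from h import *
s=state();im=snapshot('wrist');cv2.imwrite('pics/w5.png',im[:,:,::-1]);c=cam('wrist',s)
print(s['clock'],s['eef_pos'],s['wrist_force'])
for b in blobs(im,'green',None,50):print(b,onz(c,b[0],.081))
sc=snapshot('scene');cv2.imwrite('pics/s5.png',sc[:,:,::-1])
cv2.imwrite('pics/w5z.png',cv2.resize(im[60:260,160:440,::-1],None,fx=2.5,fy=2.5,interpolation=cv2.INTER_CUBIC))
E
```

```text
9.7333 [ 0.49151063 -0.05761354  0.23485917] [-0.4751755   0.88093472 -0.5387023 ]
([284.7, 150.0], 521) [ 0.51996601 -0.04089402  0.081     ]
```

View pics/w5z.png

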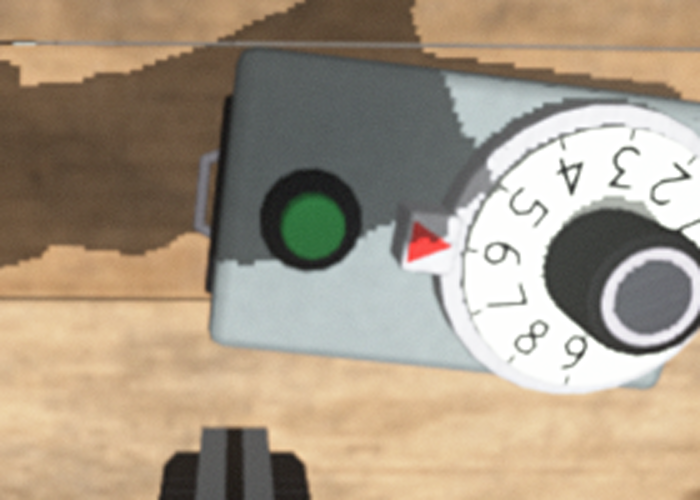

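View pics/s5.png

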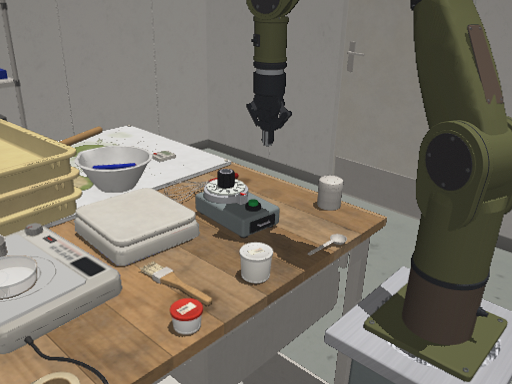

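The zoomed wrist view shows 6 still at the wedge and the key back up. In the scene view the tub, shaker and brush stand where they were.

```bash
python3 -c "
from cell import *
print(job_done())"
```

```text
the job is handed in; nothing more can be done
None
```

I turned the sleeve 90° clockwise from 3 to 6, let go, and only then pressed and released the green start key. The job was handed in at about 9.8 s.

- **Sleeve:** before and after the press, the wrist picture showed the 6 and its tick at the red wedge.
- **Key:** it went down about 6 mm, then the force rose to 22 N with no further travel, so it was fully down. The final picture shows it sprung back up.
- **Surroundings:** by eye in the final scene picture, the tub, shaker and brush had not moved; I did not measure their positions. The arm was left clear of the mill with the wrist force near zero.

No check failed. The only mismatch was about 2 mm in the key's position between the top and wrist cameras, which is within the calibration error.

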